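# Prop open the micrometer case on its folding stay and return the spare head

## Task

Raise the lid of the instrument case by its handle and press the folding stay straight and past centre against its stop, so that the lid stays up unaided; do not let the lid drop. Then put the micrometer head that lies on the bench into the one empty pocket of the case, lying the same way round as the others and down in its saddles, and leave the other heads and the tools around as they are.

Things in the scene. Friction and masses are not known exactly. Their poses are not given: they have to be found in the camera images.
- case: grey flip-top instrument case fixed on the bench, 180 (x) x 240 (y) x 50 mm, 66 mm high with lid; origin under its centre, x to the hinge (far) side, y to its left. Walls 5 mm. Two black slotted saddle bars along y, tops 24 mm above the bench; between them (x = -45 to +6 mm) a finger channel, floor 7 mm up. Behind a divider (x = +34, 34 mm high) a well with a hex key.
- lid (a joint): lid angle in rad, 0 shut, about 1.40 at most (stay straight), turning up about lid_hinge. The lid weighs 0.55 kg. The friction of its hinge holds it by itself only above about 1.24 rad; released lower it falls shut.
- lid_hinge (a point): middle of the hinge line at the back rim of the case, 50 mm above the bench; its y axis is the hinge line
- lid_handle (a point): middle of the lid's bar handle: a straight bar 10 mm thick and 72 mm long along case y, 36 mm clear of the lid's front edge (31 mm gap), 214 mm from the hinge line and, with the lid shut, 7 mm above it (57 mm above the bench). Moves with the lid.
- stay (a joint): angle of the stay's elbow in rad: 0 folded (lid shut), 2.939 both links exactly straight, 3.189 hard stop past centre (locked). It unfolds as the lid rises: about 2.25 at lid 1.29, 2.4 at 1.33. A light push (1 to 2 N) on the elbow takes it past straight (it may also drop over by itself if the lid is raised fully). At the stop the lid's weight cannot fold it.
- stay_knob (a point): middle of the steel knob (16 mm across, 20 mm long along case y) at the stay's elbow, inside the case's right (-y) wall; two 59 mm links. Lid up but not locked, the elbow stands forward and up of straight: push it to the hinge and down. In the case frame the knob is at x +41, z 89 mm when straight, x +46, z 85 when locked, y -95 always.
- spare_head_mid (a point): centre of the loose micrometer head on the bench, half-way up (steel, 100 mm long along its own y, 14 to 19 mm thick, 0.07 kg); the thick knurled thimble is at its -y end
- spare_head_thimble (a point): point on the axis of the loose head, 40 mm from its middle towards the thimble end
- pocket_1 (a point): where the centre of a head lies when it rests in pocket 1 (1 of 4 from the right, case y = -58 mm); 21.5 mm above the bench, heads lie along case x with the thimble at the front (-x, towards the robot), their underside 12 mm above the bench. Slots are 21 mm (front) and 18 mm (rear) wide.
- pocket_2 (a point): where the centre of a head lies when it rests in pocket 2 (2 of 4 from the right, case y = -13 mm); 21.5 mm above the bench, heads lie along case x with the thimble at the front (-x, towards the robot), their underside 12 mm above the bench. Slots are 21 mm (front) and 18 mm (rear) wide.
- pocket_3 (a point): where the centre of a head lies when it rests in pocket 3 (3 of 4 from the right, case y = +32 mm); 21.5 mm above the bench, heads lie along case x with the thimble at the front (-x, towards the robot), their underside 12 mm above the bench. Slots are 21 mm (front) and 18 mm (rear) wide.
- pocket_4 (a point): where the centre of a head lies when it rests in pocket 4 (4 of 4 from the right, case y = +77 mm); 21.5 mm above the bench, heads lie along case x with the thimble at the front (-x, towards the robot), their underside 12 mm above the bench. Slots are 21 mm (front) and 18 mm (rear) wide.
- head_1_mid (a point): centre of one of the three equal micrometer heads that already lie in pockets; which pocket is free differs from case to case
- head_2_mid (a point): centre of one of the three equal micrometer heads that already lie in pockets; which pocket is free differs from case to case
- head_3_mid (a point): centre of one of the three equal micrometer heads that already lie in pockets; which pocket is free differs from case to case
- camera_lens (a point): lowest point of the inspection camera's lens (105 mm across), which hangs over the bench to the right of the work: go round it
- fixture_mic (a point): outer end of the fixed micrometer (21 mm thick, along y) that sticks out of the alignment fixture towards the case, 115 mm above the bench: keep clear of it
- driver_1: screwdriver, 160 mm, left of the case (bystander)
- driver_2: smaller screwdriver, 126 mm, far right of the case (bystander)
- marker_1: pen, 135 mm, lying right of the case (bystander)
- hexkey: hex key, 94 mm, right of the case (bystander)

How it is judged:
By the outcome, as a careful person would: the job done as asked, in the order asked, and still so for the second after the job is handed in, with the robot touching nothing.
It also fails if it takes over 64 s, if anything falls off the work surface, if the arm or the gripper's body presses on something with over 40 N, if the wrist force passes 120 N, or if a joint passes its speed limit or range.

## Robot

A 6-joint arm with a two-finger parallel gripper is mounted at the origin on a cart in front of the work surface, level with it; the furniture and walls round the work are solid. World frame = base frame: x ahead of the robot, y to its left, z up, the work surface at z = 0. Lengths are in m, angles in rad, forces in N, time in s.
With the tool pointing down it reaches from about 0.3 to 0.875 m from the base axis. Payload 6.4 kg.
Tool frame: the origin (TCP) lies midway between the tips of the shut fingers; the grasp point (between the pads) lies 19 mm behind it; z points along the fingers, y is the line along which they close (so a half turn about z gives the same grasp; the last joint's range is limited). The gripper opens to 85 mm and grips with 20 to 120 N. Pads are 22 mm wide; open, the fingers measure 114 mm over their backs; the gripper's body (76 mm by 85 mm) begins 54 mm behind the grasp point. The pads swing forward as they close: fully open they stand 13 mm farther back than shut.
Start: joints at [0.96, 0.181, 1.607, -0, 1.354, -0.206], TCP at [0.226, 0.529, 0.231] pointing down, gripper open.
Joint ranges: [-2.99, 2.99], [-0.89, 2.07], [0.3, 2.58], [-1.14, 4.28], [0, 2.63], [-3.12, 3.12]. Speed limits (rad/s): [2.57, 2.57, 3.01, 3.14, 3.14, 3.14].

## Interface

Orientations are given as a unit quaternion [w, x, y, z].
In Python, from bench import ctrl gives the robot as it stands.
- The arm moves only by the tool send_rows, never from a script. Its argument "motion" is a list of rows, each a list of 7 numbers: the turn, a rotation vector about the tool's x, y, z in degrees, then the shift along the tool's x, y, z in mm, then the closure, from -1 (fully open) to 1 (shut). In form: [[rx, ry, rz, tx, ty, tz, grip], ...]. A call has exactly 10 rows; each row shifts and turns the commanded pose from where the row before left it, along the tool's axes as they then stand; what a row does not reach is not made up. A row lasts 1/10 s, in which the tool goes at most 50 mm and 8.59 degrees, less where a joint would pass 70% of its speed; a pose out of reach is approached as far as the arm can. A call is refused whole if a number of a shift passes 50 or a number of a turn 8.59, either way. A call with a gripper value outside its range is refused whole. The fingers move at their own pace and stop on an object; the grip force is fixed at half the most. Time passes only in rows, so rows that do not move let the fingers close, or fill a call up. It gives the time, the measured TCP pose, the force, the opening and the grip force at its end, in the units of the state.
- ctrl.get_obs(): the state, without advancing time (a new reading comes with each control period).
- ctrl.camera(name): name is "scene" or "top"; returns a dict with "color" (480x640x3 uint8, red, green, blue), "z_map" (480x640 float32, m along the optical axis (not along the pixel's ray), 0 where there is no reading), "mtx" (3x3 intrinsics, pixels), "k1" (the pictures are not rectified: a ray, as slopes to the right and down, at radius r is drawn at 1 + k1 r^2 times it, then the intrinsics apply), "extrinsics" (4x4, takes a point from camera to world coordinates). Camera axes: x right, y down, z forward; pixel columns grow to the right and rows downward; lengths in m; the calibration is good to about 2 mm. A picture is of the moment at which its call begins.
- ctrl.hand_in(): hands the job in; it is judged then, once.
The state is a dict: "time_s": time; "q": joint angles; "dq": joint speeds; "joint_efforts": joint torques, N m; "eef_pos": TCP position; "eef_rot": TCP orientation; "wrist_force": force on the tool from outside, world axes, zero at the start; "torque": the same for the moment, N m; "opening": opening from 0.0 (shut) to 1.0 (fully open); "grasp_force": force on a finger pad.
Only numpy, scipy, OpenCV 4.12 (cv2) and the standard library are available. Lean on these libraries where they do the work, as an engineer would, in place of code of your own. Each camera call takes 0.05 s, during which the arm holds its last target. There are 200 camera calls.

## Working session

There is one attempt and no reset: what is moved stays moved. The work goes in short steps, Python scripts to look and compute and a tool call to move; the robot and the scene stay as the last step left them, time stands still between calls to the robot, and variables do not carry over. Pictures are saved under pics/ and viewed, at most 10 in all, crops included, and the job is handed in when it is done.

Besides the shell and the picture viewer there is one more tool, called after "Request:" as name(argument=value, ...), one argument or row to a line, values as JSON. send_rows: Moves the arm, as the interface text tells. Its arguments: {"type":"object","properties":{"motion":{"type":"array","items":{"type":"array","items":{"type":"number"}}}},"required":["motion"]}

```bash
ls; mkdir -p pics; cat > h.py <<'E'
import numpy as np, cv2
from bench import ctrl
from scipy.spatial.transform import Rotation as R
def shot(n,name=None):
    c=ctrl.camera(n)
    if name: cv2.imwrite('pics/'+name,c['color'][:,:,::-1])
    return c
def rays(c,uv):
    uv=np.atleast_2d(np.asarray(uv,float)); K=np.array(c['mtx']); k=float(np.ravel(c['k1'])[0])
    d=np.c_[(uv[:,0]-K[0,2])/K[0,0],(uv[:,1]-K[1,2])/K[1,1]]; s=d.copy()
    for _ in range(20): s=d/(1+k*(s**2).sum(1,keepdims=True))
    return np.c_[s,np.ones(len(s))]
def plane(c,uv,z):
    E=np.array(c['extrinsics']); r=rays(c,uv)@E[:3,:3].T; o=E[:3,3]
    return o+r*((z-o[2])/r[:,2])[:,None]
def depth(c,uv):
    uv=np.atleast_2d(uv); E=np.array(c['extrinsics']); z=c['z_map'][uv[:,1].astype(int),uv[:,0].astype(int)]
    return (rays(c,uv)*z[:,None])@E[:3,:3].T+E[:3,3]
def cloud(c):
    v,u=np.mgrid[0:480,0:640]; P=depth(c,np.c_[u.ravel(),v.ravel()]).reshape(480,640,3)
    P[c['z_map']<=0]=np.nan; return P
E
python3 - <<'E'
from h import *
for n in('scene','top'):
    c=shot(n,n+'1.png'); print(n,c['mtx'],c['k1'],np.round(c['extrinsics'],3))
o=ctrl.get_obs(); print(o)
E
```

```text
pics
scene [[552.42846233   0.         337.04014868]
 [  0.         552.42846233 230.04682364]
 [  0.           0.           1.        ]] -0.12466872496541583 [[ 0.876 -0.295  0.382  0.173]
 [-0.482 -0.564  0.67  -0.537]
 [ 0.018 -0.771 -0.636  0.943]
 [ 0.     0.     0.     1.   ]]
top [[499.17505567   0.         317.52432986]
 [  0.         499.17505567 237.20876903]
 [  0.           0.           1.        ]] -0.14451534768177252 [[ 0.012 -0.987  0.159  0.394]
 [-1.    -0.011  0.01   0.223]
 [-0.008 -0.159 -0.987  1.425]
 [ 0.     0.     0.     1.   ]]
{'time_s': 0.1, 'q': array([ 9.59695839e-01,  1.81484370e-01,  1.60789922e+00, -1.21625855e-05,
        1.35379671e+00, -2.06283191e-01]), 'dq': array([-0.00020061, -0.00117483, -0.00127045, -0.00094622,  0.00019542,
       -0.00125344]), 'joint_efforts': array([ 4.27439300e-04, -4.45880127e+01, -3.52240312e+01, -2.14581278e-04,
        4.17116506e-03,  2.79077301e-05]), 'eef_pos': array([0.22615381, 0.5281219 , 0.23046858]), 'eef_rot': array([-3.10024092e-04,  2.01028038e-01,  9.79585166e-01, -7.30804838e-04]), 'wrist_force': array([-0.31298664,  0.1633262 , -0.10885802]), 'torque': array([ 0.02635332, -0.0272041 , -0.06124242]), 'grasp_force': 0.0, 'opening': 0.9964555197791021}
```

View pics/scene1.png

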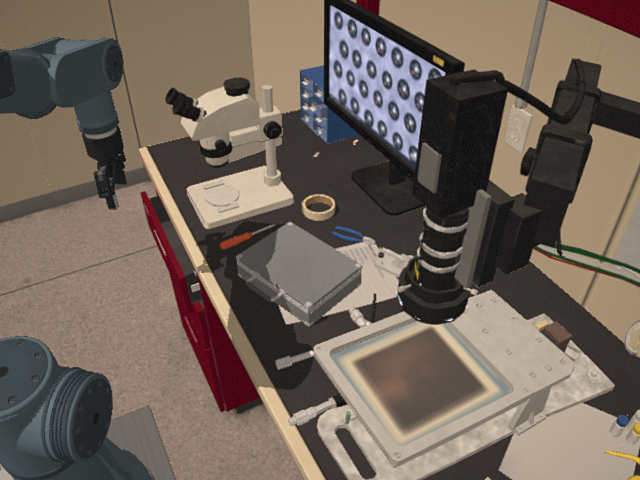

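View pics/top1.png

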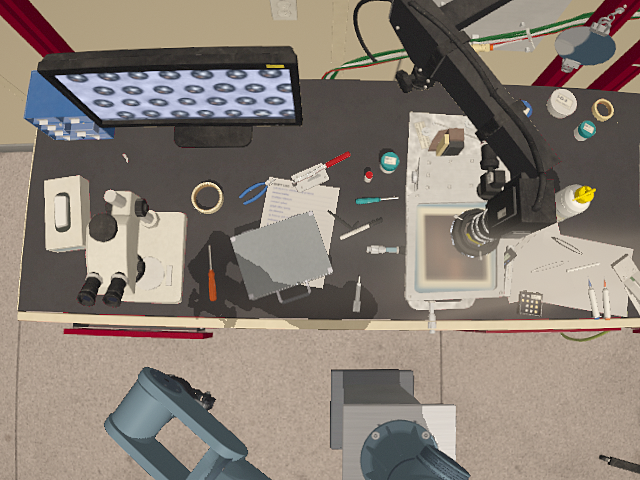

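The top view shows the case at about (282,257), its handle at (293,292), the loose head at about (358,293), the fixture micrometer at (383,250) and the orange driver at (211,272). I'll measure these next.

```bash
python3 - <<'E'
from h import *
c=shot('top'); im=c['color'][:,:,::-1].copy(); P=cloud(c)
m=((P[...,2]>0.055)&(P[...,2]<0.078)).astype(np.uint8); m[:200]=0;m[:,:222]=0; m[:,345:]=0;m[310:]=0
mo=cv2.morphologyEx(m,cv2.MORPH_OPEN,np.ones((9,9)))
ct=max(cv2.findContours(mo,0,1)[0],key=cv2.contourArea)[:,0]
Q=plane(c,ct,0.066)[:,:2].astype(np.float32)
print('rect',cv2.minAreaRect(Q), np.round(cv2.boxPoints(cv2.minAreaRect(Q)),4).tolist(), np.nanmedian(P[mo>0][:,2]))
# handle band
h=(m>0)&(cv2.dilate(mo,np.ones((5,5)))==0); v,u=np.nonzero(h&(np.mgrid[:480,:640][0]>275)); print('handle',len(u))
if len(u): q=plane(c,np.c_[u,v],0.062); print(q[:,:2].mean(0),q[:,:2].min(0),q[:,:2].max(0))
# loose head
g=P[...,2]; mm=((g>0.006)&(g<0.03)).astype(np.uint8); mm[:,:340]=0;mm[:,375:]=0;mm[:265]=0;mm[320:]=0
v,u=np.nonzero(mm); print('head',len(u)); q=plane(c,np.c_[u,v],0.0095)[:,:2].astype(np.float32); print(cv2.minAreaRect(q), q.mean(0))
print('mic',P[250,365:400:4].round(3).tolist()); 
print('bench z',np.nanmedian(P[280:300,385:395,2]),'edge',plane(c,[[358,315]],0))
cr=cv2.resize(im[200:320,190:430],None,fx=3.3,fy=3.3,interpolation=2); cv2.imwrite('pics/crop1.png',cr)
E
```

```text
rect ((0.5621389746665955, 0.33578652143478394), (0.18785454332828522, 0.24151894450187683), 19.348392486572266) [[0.4334999918937683, 0.4185999929904938], [0.5134999752044678, 0.1906999945640564], [0.6908000111579895, 0.2529999911785126], [0.61080002784729, 0.48080000281333923]] 0.066607067629321
handle 155
[0.44993789 0.29452461] [0.43104486 0.25459311] [0.48091626 0.34443356]
head 240
((0.4678480923175812, 0.1227039322257042), (0.1500089019536972, 0.0966029167175293), 0.3498055934906006) [0.45802373 0.12198484]
mic [[0.588, 0.099, -0.004], [nan, nan, nan], [0.57, 0.089, 0.13], [0.571, 0.079, 0.126], [0.571, 0.067, 0.122], [0.571, 0.057, 0.125], [0.571, 0.047, 0.128], [0.571, 0.036, 0.122], [0.571, 0.026, 0.127]]
bench z 0.0002337184642819956 edge [[0.40136025 0.11922422 0.        ]]
```

View pics/crop1.png

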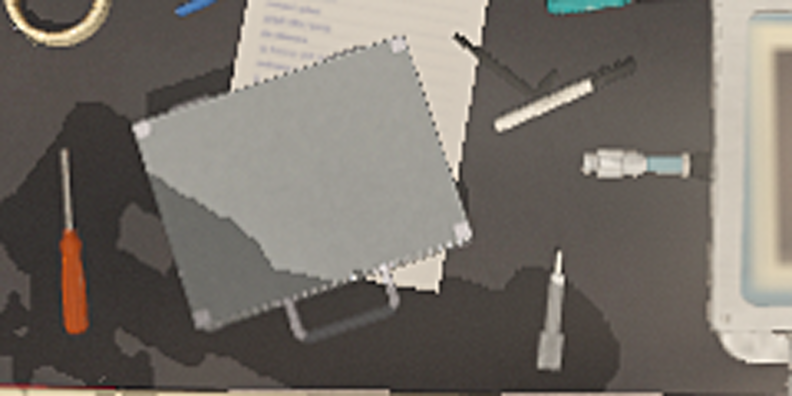

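The crop shows the handle bar centred at crop (347,321), the head's thimble end at crop (548,365) and its tip at (559,252). It also gives the lid corners. I'll compute the world values and write the planner helper.

```bash
cat >> h.py <<'E'
def pose():
    o=ctrl.get_obs(); q=o['eef_rot']; return np.array(o['eef_pos']),R.from_quat([q[1],q[2],q[3],q[0]]),o
def tool(yaw,tilt=0):
    """tool y along yaw (deg) horizontal, z down, then tilt (deg) z towards tool y"""
    a=np.radians(yaw); y=np.array([np.cos(a),np.sin(a),0]); z=np.array([0,0,-1.]); x=np.cross(y,z)
    return R.from_matrix(np.c_[x,y,z])*R.from_euler('x',-tilt,degrees=True)
def rows(way,grip,start=None):
    """way: list of (pos,R,n); prints per-row relative motion"""
    p,r=(pose()[:2] if start is None else start)
    for (t,rt,n) in way:
        rv=(r.inv()*rt).as_rotvec(degrees=True)/n; st=(np.asarray(t)-p)/n
        rr=r
        for i in range(n):
            # half-step-averaged axes
            d=(rr*R.from_rotvec(rv/2,degrees=True)).inv().apply(st)*1000
            print(np.r_[rv.round(2),d.round(1),grip].tolist()); rr=rr*R.from_rotvec(rv,degrees=True)
        print('--'); p,r=np.asarray(t,float),rt
E
python3 - <<'E'
from h import *
c=shot('top')
f=lambda L:np.array(L)/3.3-0.35+np.array([190,200])
q=plane(c,f([(135,128),(403,40),(470,232),(205,328)]),0.066)[:,:2]; print(q.round(4).tolist(),[np.linalg.norm(q[i]-q[(i+1)%4]).round(4) for i in range(4)],q.mean(0))
for i,j in((3,0),(2,1),(2,3),(1,0)): print(np.degrees(np.arctan2(*(q[j]-q[i])[::-1])).round(2))
print('handle',plane(c,f([(302,336),(394,306),(347,320)]),0.062)[:,:2].round(4).tolist())
print('head',plane(c,f([(548,365),(559,252),(549,345)]),0.0095)[:,:2].round(4).tolist())
# head mask
g=cv2.cvtColor(c['color'],cv2.COLOR_RGB2GRAY); s=g[272:316,345:375]
m=(s>105).astype(np.uint8); n,l,st,ce=cv2.connectedComponentsWithStats(m,connectivity=8); k=1+np.argmax(st[1:,4]); print(st[k],st[1:,4])
v,u=np.nonzero(l==k); Q=plane(c,np.c_[u+345,v+272],0.0095)[:,:2].astype(np.float32); print(cv2.minAreaRect(Q),cv2.fitLine(Q,2,0,.01,.01).ravel(),Q[:,0].min(),Q[:,0].max())
E
```

```text
[[0.6066, 0.477], [0.6841, 0.2527], [0.5225, 0.1951], [0.4404, 0.4127]] [np.float64(0.2373), np.float64(0.1716), np.float64(0.2326), np.float64(0.1782)] [0.56338981 0.33436692]
21.16
19.64
110.68
109.08
handle [[0.4352, 0.3327], [0.4609, 0.2572], [0.4488, 0.2958]]
head [[0.4145, 0.1264], [0.5113, 0.1171], [0.4316, 0.1256]]
[  8   4   8  36 172] [172]
((0.46188727021217346, 0.12426052987575531), (0.09897007793188095, 0.01976850815117359), 0.06087195500731468) [ 0.9953304  -0.096527    0.45119604  0.12266553] 0.41239178 0.5113797
```

```bash
python3 - <<'E'
from h import *
Y=19.4; r=tool(Y,30); z=r.apply([0,0,1]); bar=np.array([.448,.295,.057])
rows([(bar-.07*z,r,12),(bar+.011*z,r,8)],.45)
E
```

```text
[-2.36, -1.03, 3.86, -22.8, -12.0, 9.4, 0.45]
[-2.36, -1.03, 3.86, -23.4, -10.8, 9.3, 0.45]
[-2.36, -1.03, 3.86, -23.9, -9.6, 9.3, 0.45]
[-2.36, -1.03, 3.86, -24.4, -8.4, 9.4, 0.45]
[-2.36, -1.03, 3.86, -24.7, -7.1, 9.5, 0.45]
[-2.36, -1.03, 3.86, -25.0, -5.8, 9.7, 0.45]
[-2.36, -1.03, 3.86, -25.2, -4.5, 10.0, 0.45]
[-2.36, -1.03, 3.86, -25.2, -3.3, 10.2, 0.45]
[-2.36, -1.03, 3.86, -25.2, -2.0, 10.6, 0.45]
[-2.36, -1.03, 3.86, -25.1, -0.7, 11.0, 0.45]
[-2.36, -1.03, 3.86, -24.9, 0.5, 11.4, 0.45]
[-2.36, -1.03, 3.86, -24.7, 1.7, 11.9, 0.45]
--
[0.0, 0.0, 0.0, -0.0, 0.0, 10.1, 0.45]
[0.0, 0.0, 0.0, -0.0, 0.0, 10.1, 0.45]
[0.0, 0.0, 0.0, -0.0, 0.0, 10.1, 0.45]
[0.0, 0.0, 0.0, -0.0, 0.0, 10.1, 0.45]
[0.0, 0.0, 0.0, -0.0, 0.0, 10.1, 0.45]
[0.0, 0.0, 0.0, -0.0, 0.0, 10.1, 0.45]
[0.0, 0.0, 0.0, -0.0, 0.0, 10.1, 0.45]
[0.0, 0.0, 0.0, -0.0, 0.0, 10.1, 0.45]
--
```

Request:
send_rows(
  motion=[
    [-2.83,-1.24,4.63,-27.5,-14.2,11.2,0.45],
    [-2.83,-1.24,4.63,-28.3,-12.5,11.2,0.45],
    [-2.83,-1.24,4.63,-28.9,-10.7,11.2,0.45],
    [-2.83,-1.24,4.63,-29.5,-9,11.3,0.45],
    [-2.83,-1.24,4.63,-29.8,-7.2,11.6,0.45],
    [-2.83,-1.24,4.63,-30.1,-5.4,11.8,0.45],
    [-2.83,-1.24,4.63,-30.2,-3.7,12.1,0.45],
    [-2.83,-1.24,4.63,-30.2,-1.9,12.6,0.45],
    [-2.83,-1.24,4.63,-30.1,-0.4,13.1,0.45],
    [-2.83,-1.24,4.63,-29.8,1.3,13.8,0.45],
  ],
)

```text
time_s: 1.2
eef_pos: [0.4211, 0.2874, 0.1197]
eef_rot: [0.15, 0.559, 0.787, 0.213]
wrist_force: [0.6, 0.2, -0.3]
opening: 0.274
grasp_force: 0.0
```

```bash
python3 - <<'E'
from h import *
r=tool(19.4,30); z=r.apply([0,0,1]); bar=np.array([.448,.295,.057]); t=bar-.07*z
c=shot('scene'); p,q,o=pose(); print(p,t,(q.inv()*r).as_rotvec(degrees=True),q.inv().apply(t-p)*1000,o['opening'],o['time_s'])
t2=shot('top')
a=cv2.resize(c['color'][200:340,190:370],None,fx=3,fy=3)[:,:,::-1]; b=cv2.resize(t2['color'][220:340,200:340],None,fx=3.5,fy=3.5)[:,:,::-1]
H=420; w=np.hstack([a[:H,:540],b[:H,:]]); w=cv2.resize(w,None,fx=.77,fy=.77); print(w.shape); cv2.imwrite('pics/pre.png',w)
E
```

```text
[0.42054308 0.28456878 0.1168358 ] [0.41498721 0.28337436 0.11762178] [ 0.04451722  0.18398843 -0.45006968] [ 0.67232252 -4.49168394 -3.50497935] 0.27184282747600813 1.25
(323, 793, 3)
```

View pics/pre.png

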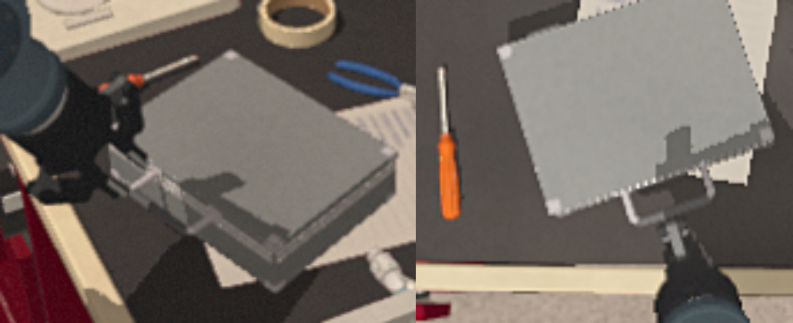

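The picture shows the fingers just in front of the handle and aligned with its middle (top half: fingers at (675,240), bar at (668,210)). Now I'll advance and grip.

Request:
send_rows(
  motion=[
    [0,0,0,0.7,-4.5,9,0.45],
    [0,0,0,0,0,11,0.45],
    [0,0,0,0,0,11,0.45],
    [0,0,0,0,0,11,0.45],
    [0,0,0,0,0,11,0.45],
    [0,0,0,0,0,11,0.45],
    [0,0,0,0,0,9,0.45],
    [0,0,0,0,0,5,0.45],
    [0,0,0,0,0,0,0.45],
    [0,0,0,0,0,0,0.45],
  ],
)

```text
time_s: 2.3
eef_pos: [0.4533, 0.3011, 0.0501]
eef_rot: [0.15, 0.558, 0.788, 0.212]
wrist_force: [-1.1, 0.3, 1.4]
opening: 0.275
grasp_force: 0.0
```

```bash
python3 - <<'E'
from h import *
r=tool(19.4,30); z=r.apply([0,0,1]); bar=np.array([.448,.295,.057]); t=bar+.011*z
c=shot('scene'); p,q,o=pose(); print(p,t,q.inv().apply(t-p)*1000,o['wrist_force'],o['time_s'])
t2=shot('top')
a=cv2.resize(c['color'][210:310,210:330],None,fx=3.6,fy=3.6)[:,:,::-1]; b=cv2.resize(t2['color'][260:320,250:325],None,fx=6,fy=6)[:,:,::-1]
w=np.hstack([a[:360],b[:360,:]]); w=w[:,:800]; cv2.imwrite('pics/pre2.png',w)
E
```

```text
[0.45347659 0.30106468 0.05037221] [0.45318772 0.29682689 0.04747372] [-3.90176757 -2.90640765  1.6651132 ] [-0.60079105  0.6595937  -0.32888887] 2.35
```

View pics/pre2.png

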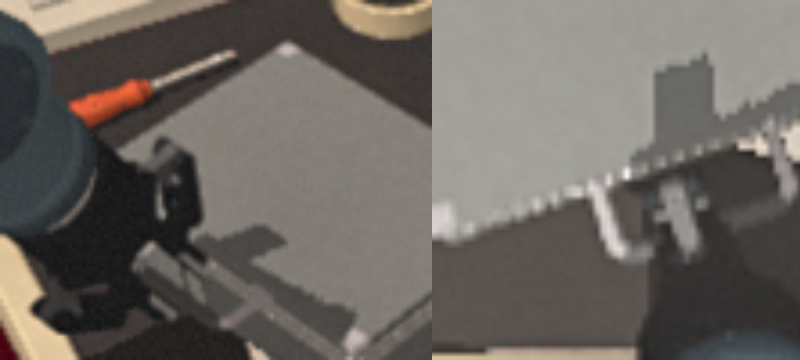

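The far finger is in the gap and the bar is between the fingers, so I'll close.

Request:
send_rows(
  motion=[
    [0,0,0,0,-1,1,0.6],
    [0,0,0,0,0,0,0.7],
    [0,0,0,0,0,0,0.8],
    [0,0,0,0,0,0,0.9],
    [0,0,0,0,0,0,1],
    [0,0,0,0,0,0,1],
    [0,0,0,0,0,0,1],
    [0,0,0,0,0,0,1],
    [0,0,0,0,0,0,1],
    [0,0,0,0,0,0,1],
  ],
)

```text
time_s: 3.4
eef_pos: [0.45, 0.2996, 0.0469]
eef_rot: [0.148, 0.559, 0.789, 0.209]
wrist_force: [-10.8, -3.8, 4.9]
opening: 0.088
grasp_force: 58.7
```

```bash
cat > lift.py <<'E'
from h import *
import sys
# grip point bar = TCP - d*z ; hinge from handle
def plan(th0,th1,tilt0,tilt1,n,d=.011,bar0=None,start=None,yaw=19.4):
    p,q,o=pose()
    ax=np.array([np.cos(np.radians(yaw)),np.sin(np.radians(yaw)),0]); h=bar0+.2139*ax; h[2]=.05
    a0=np.arctan2(.007,.2139)
    way=[]
    for i in range(1,n+1):
        s=i/n; th=th0+(th1-th0)*s; b=h+.214*(-np.cos(th+a0)*ax+np.sin(th+a0)*np.array([0,0,1]))
        r=tool(yaw,tilt0+(tilt1-tilt0)*s); way.append((b+d*r.apply([0,0,1]),r,1))
    return way
E
python3 - <<'E'
from lift import *
p,q,o=pose(); print(p,o['wrist_force'],o['torque'],o['opening'],o['grasp_force'])
b=p-.011*q.apply([0,0,1]); b[:2]+=0; print('bar',b)
b[2]=.057
# keep commanded start = actual
w=plan(0,1.36,30,0,30,bar0=b); print(w[-1][0])
d=.011; r0=tool(19.4,30); rows(w,1,start=(b+d*r0.apply([0,0,1]),r0))
E
```

```text
[0.45002834 0.29961247 0.04686323] [-10.79667611  -3.84860427   4.92151406] [-0.60160685  1.49635448 -0.04500904] 0.08837722027930187 58.71339440345764
bar [0.44489158 0.29780324 0.05642045]
[0.61089072 0.35626077 0.24961563]
[1.0, 0.0, -0.0, 0.0, 5.1, -8.2, 1.0]
--
[1.0, -0.0, 0.0, 0.0, 5.3, -8.0, 1.0]
--
[1.0, 0.0, -0.0, -0.0, 5.5, -7.9, 1.0]
--
[1.0, 0.0, 0.0, -0.0, 5.7, -7.7, 1.0]
--
[1.0, 0.0, 0.0, 0.0, 5.9, -7.5, 1.0]
--
[1.0, -0.0, 0.0, -0.0, 6.1, -7.4, 1.0]
--
[1.0, 0.0, -0.0, 0.0, 6.3, -7.2, 1.0]
--
[1.0, -0.0, 0.0, -0.0, 6.5, -7.0, 1.0]
--
[1.0, -0.0, 0.0, 0.0, 6.7, -6.8, 1.0]
--
[1.0, 0.0, -0.0, -0.0, 6.9, -6.6, 1.0]
--
[1.0, 0.0, 0.0, -0.0, 7.1, -6.4, 1.0]
--
[1.0, 0.0, -0.0, 0.0, 7.3, -6.2, 1.0]
--
[1.0, 0.0, 0.0, -0.0, 7.4, -6.0, 1.0]
--
[1.0, 0.0, 0.0, 0.0, 7.6, -5.8, 1.0]
--
[1.0, 0.0, 0.0, 0.0, 7.8, -5.6, 1.0]
--
[1.0, 0.0, -0.0, -0.0, 7.9, -5.3, 1.0]
--
[1.0, -0.0, -0.0, -0.0, 8.1, -5.1, 1.0]
--
[1.0, -0.0, 0.0, -0.0, 8.2, -4.9, 1.0]
--
[1.0, 0.0, -0.0, 0.0, 8.3, -4.6, 1.0]
--
[1.0, -0.0, 0.0, 0.0, 8.5, -4.4, 1.0]
--
[1.0, 0.0, -0.0, -0.0, 8.6, -4.2, 1.0]
--
[1.0, -0.0, 0.0, 0.0, 8.7, -3.9, 1.0]
--
[1.0, -0.0, 0.0, -0.0, 8.8, -3.7, 1.0]
--
[1.0, 0.0, -0.0, -0.0, 8.9, -3.4, 1.0]
--
[1.0, 0.0, 0.0, 0.0, 9.0, -3.2, 1.0]
--
[1.0, 0.0, 0.0, -0.0, 9.1, -2.9, 1.0]
--
[1.0, -0.0, 0.0, 0.0, 9.1, -2.6, 1.0]
--
[1.0, 0.0, -0.0, 0.0, 9.2, -2.4, 1.0]
--
[1.0, 0.0, 0.0, -0.0, 9.3, -2.1, 1.0]
--
[1.0, 0.0, 0.0, -0.0, 9.3, -1.9, 1.0]
--
```

Request:
send_rows(
  motion=[
    [1,0,0,0,3.2,-8.2,1],
    [1,0,0,0,3.8,-8,1],
    [1,0,0,0,5.5,-7.9,1],
    [1,0,0,0,5.7,-7.7,1],
    [1,0,0,0,5.9,-7.5,1],
    [1,0,0,0,6.1,-7.4,1],
    [1,0,0,0,6.3,-7.2,1],
    [1,0,0,0,6.5,-7,1],
    [1,0,0,0,6.7,-6.8,1],
    [1,0,0,0,6.9,-6.6,1],
  ],
)

```text
time_s: 4.4
eef_pos: [0.4706, 0.3068, 0.1392]
eef_rot: [0.1, 0.569, 0.804, 0.141]
wrist_force: [3.0, 1.9, -6.0]
opening: 0.085
grasp_force: 58.3
```

```bash
cat > st.py <<'E'
from lift import *
p,q,o=pose(); ax=np.array([np.cos(np.radians(19.4)),np.sin(np.radians(19.4)),0]); b=p-.011*q.apply([0,0,1])
h=np.array([.4449,.2978,0])+.2139*ax; e=(b-h); x=e@ax; z=b[2]-.05
f=o['wrist_force']; print('bar',b.round(4),'th',np.arctan2(z,-x)-.0327,'rad',np.hypot(x,z),'F case x,z',f@ax,f[2],'T',o['torque'].round(2),o['opening'],o['time_s'], 'tilt',np.degrees(np.arcsin(q.apply([0,0,1])@ax)))
E
python3 st.py
```

```text
bar [0.467  0.3056 0.1495] th 0.4488439508107627 rad 0.21486836197570186 F case x,z 3.426345180284107 -6.028792542607288 T [0.07 0.29 0.02] 0.085143778149354 4.4 tilt 19.933385730996545
```

Forces are small, so I'll carry on with the arc.

Request:
send_rows(
  motion=[
    [1,0,0,0,7.1,-6.4,1],
    [1,0,0,0,7.3,-6.2,1],
    [1,0,0,0,7.4,-6,1],
    [1,0,0,0,7.6,-5.8,1],
    [1,0,0,0,7.8,-5.6,1],
    [1,0,0,0,7.9,-5.3,1],
    [1,0,0,0,8.1,-5.1,1],
    [1,0,0,0,8.2,-4.9,1],
    [1,0,0,0,8.3,-4.6,1],
    [1,0,0,0,8.5,-4.4,1],
  ],
)

```text
time_s: 5.4
eef_pos: [0.5267, 0.3266, 0.212]
eef_rot: [0.049, 0.576, 0.813, 0.07]
wrist_force: [-4.9, -1.7, 0.9]
opening: 0.089
grasp_force: 58.6
```

```bash
python3 st.py
```

```text
bar [0.5249 0.326  0.2228] th 0.8965456579181262 rad 0.21567338319816615 F case x,z -5.184937915529931 0.8735662822141601 T [-0.43  1.33 -0.06] 0.08919868590642202 5.4 tilt 9.773606856823758
```

Request:
send_rows(
  motion=[
    [1,0,0,0,8.6,-4.2,1],
    [1,0,0,0,8.7,-3.9,1],
    [1,0,0,0,8.8,-3.7,1],
    [1,0,0,0,8.9,-3.4,1],
    [1,0,0,0,9,-3.2,1],
    [1,0,0,0,9.1,-2.9,1],
    [1,0,0,0,9.1,-2.6,1],
    [1,0,0,0,9.2,-2.4,1],
    [1,0,0,0,7,-1.8,1],
    [1,0,0,0,6,-1.4,1],
  ],
)

```text
time_s: 6.4
eef_pos: [0.6043, 0.354, 0.2513]
eef_rot: [-0.0, 0.578, 0.816, 0.0]
wrist_force: [-3.2, -0.5, 4.3]
opening: 0.085
grasp_force: 58.9
```

```bash
python3 st.py; python3 - <<'E'
from h import *
a=shot('scene'); b=shot('top')
A=cv2.resize(a['color'][150:330,190:390],None,fx=2,fy=2); B=cv2.resize(b['color'][190:310,220:353],None,fx=3,fy=3)
cv2.imwrite('pics/up.png',np.hstack([A,B])[:,:800,::-1])
E
```

```text
bar [0.6043 0.354  0.2623] th 1.3299664298776788 rad 0.21701405145297667 F case x,z -3.1586955526331444 4.270833181560579 T [-0.22  0.72 -0.01] 0.08528787833552344 6.4 tilt 0.04039614522495004
```

View pics/up.png

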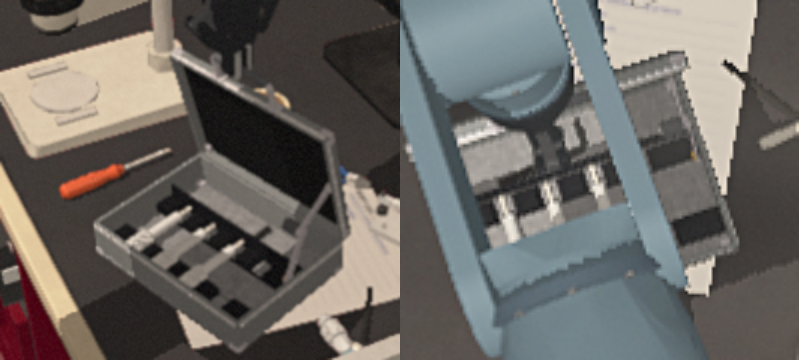

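The scene view shows the lid up, heads in pockets 2 to 4 and pocket 1 (rightmost) empty. The stay is at the right side and not yet straight. I'll raise the lid slightly more.

Request:
send_rows(
  motion=[
    [0,0,0,0,1.5,-0.3,1],
    [0,0,0,0,1.5,-0.3,1],
    [0,0,0,0,1.5,-0.3,1],
    [0,0,0,0,1.5,-0.2,1],
    [0,0,0,0,1.5,-0.2,1],
    [0,0,0,0,1,-0.2,1],
    [0,0,0,0,1,-0.2,1],
    [0,0,0,0,0,0,1],
    [0,0,0,0,0,0,1],
    [0,0,0,0,0,0,1],
  ],
)

```text
time_s: 7.5
eef_pos: [0.613, 0.357, 0.2531]
eef_rot: [0.0, 0.578, 0.816, 0.001]
wrist_force: [-3.2, -0.9, 4.8]
opening: 0.091
grasp_force: 59.6
```

```bash
python3 st.py; python3 - <<'E'
from h import *
a=shot('scene'); P=cloud(a); Y=np.radians(19.4); ax=np.array([np.cos(Y),np.sin(Y),0]); ay=np.array([-np.sin(Y),np.cos(Y),0]); o=np.array([.4449,.2978,0])
h=np.array([.563-.002,.335,0]); X=(P-h)@ax; W=(P-h)@ay; Z=P[...,2]
# lid interior face
m=(Z>.09)&(Z<.24)&(abs(W)<.08)&(X>0)&(X<.12); g=a['color'].max(2)<40
s=m&g; A=np.c_[Z[s],np.ones(s.sum())]; k=np.linalg.lstsq(A,X[s],rcond=None)[0]; print('lid inner: n',s.sum(),'x at z50',k[0]*.05+k[1],'angle',np.pi/2-np.arctan(-k[0]))
# knob region
m=(W<-.08)&(W>-.108)&(Z>.06)&(Z<.15)&(X>0)&(X<.075); v,u=np.nonzero(m); print(len(u))
for zz in np.arange(.06,.15,.01):
    t=m&(Z>=zz)&(Z<zz+.01)
    if t.sum(): print(round(zz,2),t.sum(),np.round([X[t].min(),np.median(X[t]),X[t].max(),W[t].min(),W[t].max()],3), np.mean(np.nonzero(t)[1]).round(),np.mean(np.nonzero(t)[0]).round())
cv2.imwrite('pics/knob.png',cv2.resize(a['color'][210:310,310:390],None,fx=6,fy=6,interpolation=2)[:,:,::-1])
E
```

```text
bar [0.613  0.357  0.2641] th 1.372763950701061 rad 0.21701663491887616 F case x,z -3.306820965108368 4.7789649662083 T [-0.32  0.88  0.02] 0.09131024039542011 7.5 tilt 0.0845352884058008
lid inner: n 1500 x at z50 0.10345786408196318 angle 1.3712089847731894
54
0.08 1 [ 0.031  0.031  0.031 -0.098 -0.098] 336.0 266.0
0.09 34 [ 0.026  0.031  0.044 -0.108 -0.087] 337.0 263.0
0.1 19 [ 0.029  0.034  0.04  -0.107 -0.09 ] 338.0 261.0
```

View pics/knob.png

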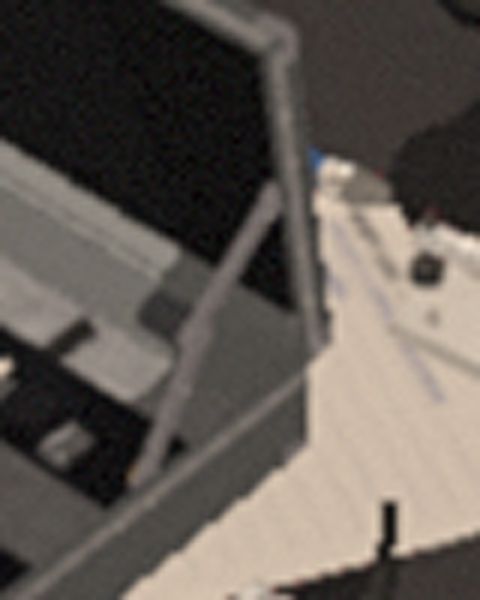

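The knob is at about px (343,266), case (33, -95, 95), and the lid is at about 1.37 rad. I'll release the handle, retract, and plan the push.

Request:
send_rows(
  motion=[
    [0,0,0,0,0,0,0.7],
    [0,0,0,0,0,0,0.45],
    [0,0,0,0,0,0,0.35],
    [0,0,0,0,0,0,0.35],
    [0,0,0,0,0,-8,0.35],
    [0,0,0,0,0,-12,0.35],
    [0,0,0,0,0,-12,0.35],
    [0,0,0,0,0,-12,0.35],
    [0,0,0,0,0,-6,0.35],
    [0,0,0,0,0,0,0.35],
  ],
)

```text
time_s: 8.55
eef_pos: [0.6137, 0.3572, 0.3039]
eef_rot: [0.001, 0.578, 0.816, 0.002]
wrist_force: [0.4, -0.9, -0.3]
opening: 0.323
grasp_force: 0.0
```

```bash
cat >> h.py <<'E'
Y=np.radians(19.4); AX=np.array([np.cos(Y),np.sin(Y),0]); AY=np.array([-np.sin(Y),np.cos(Y),0]); C=np.array([.563,.3355,0])
def case(x,y,z): return C+x/1e3*AX+y/1e3*AY+np.array([0,0,z/1e3])
def lid(a):
    P=cloud(a); X=(P-C)@AX; W=(P-C)@AY; Z=P[...,2]
    s=(Z>.09)&(Z<.24)&(abs(W)<.08)&(X>0)&(X<.13)&(a['color'].max(2)<40)
    k=np.linalg.lstsq(np.c_[Z[s],np.ones(s.sum())],X[s],rcond=None)[0]; return s.sum(),np.pi/2-np.arctan(-k[0])
E
python3 - <<'E'
from h import *
print('lid',lid(shot('scene'))); p,q,o=pose(); print(p,o['wrist_force'],o['opening'],o['time_s'])
rows([(case(-45,-50,270),tool(19.4,25),5),(case(-6,-95,124),tool(19.4,50),7)],1)
E
```

```text
lid (np.int64(1501), np.float64(1.3729991112407))
[0.61331606 0.35704912 0.30259104] [-0.74876582  0.59163713 -0.17650115] 0.3229480141925929 8.6
[-4.98, -0.0, -0.0, -10.7, -20.2, 5.6, 1.0]
[-4.98, -0.0, -0.0, -10.7, -20.6, 3.8, 1.0]
[-4.98, -0.0, -0.0, -10.7, -20.9, 2.0, 1.0]
[-4.98, -0.0, -0.0, -10.7, -21.0, 0.2, 1.0]
[-4.98, -0.0, -0.0, -10.7, -20.9, -1.6, 1.0]
--
[-3.57, 0.0, -0.0, -6.4, -4.4, 21.1, 1.0]
[-3.57, 0.0, -0.0, -6.4, -5.7, 20.8, 1.0]
[-3.57, 0.0, -0.0, -6.4, -7.0, 20.4, 1.0]
[-3.57, 0.0, -0.0, -6.4, -8.3, 19.9, 1.0]
[-3.57, 0.0, -0.0, -6.4, -9.5, 19.4, 1.0]
[-3.57, 0.0, -0.0, -6.4, -10.7, 18.8, 1.0]
[-3.57, 0.0, -0.0, -6.4, -11.8, 18.1, 1.0]
--
```

The lid holds by itself at 1.373 rad. Moving to the pre-push pose.

Request:
send_rows(
  motion=[
    [-5,0,0,-10.7,-20.2,5.6,1],
    [-5,0,0,-10.7,-20.6,3.8,1],
    [-5,0,0,-10.7,-20.9,2,1],
    [-5,0,0,-10.7,-21,0.2,1],
    [-5,0,0,-10.7,-20.9,-1.6,1],
    [-3.6,0,0,-6.4,-4.4,21.1,1],
    [-3.6,0,0,-6.4,-5.7,20.8,1],
    [-3.6,0,0,-6.4,-7,20.4,1],
    [-3.6,0,0,-6.4,-8.3,19.9,1],
    [-3.6,0,0,-6.4,-9.5,19.4,1],
  ],
)

```text
time_s: 9.6
eef_pos: [0.5692, 0.2503, 0.1677]
eef_rot: [0.213, 0.538, 0.759, 0.3]
wrist_force: [0.6, 1.7, -0.2]
opening: -0.004
grasp_force: 0.0
```

```bash
python3 - <<'E'
from h import *
a=shot('scene'); p,q,o=pose(); print('lid',lid(a)); 
rows([(case(-6,-95,124),tool(19.4,50),3),(case(25,-95,101),tool(19.4,50),3),(case(41,-95,89),tool(19.4,50),8)],1)
cv2.imwrite('pics/push.png',cv2.resize(a['color'][190:320,230:390],None,fx=4,fy=4,interpolation=2)[:,:,::-1])
E
```

```text
lid (np.int64(1306), np.float64(1.371429507596491))
[-2.41, 0.01, -0.0, -4.2, -3.9, 13.6, 1.0]
[-2.41, 0.01, -0.0, -4.2, -4.4, 13.4, 1.0]
[-2.41, 0.01, -0.0, -4.2, -5.0, 13.2, 1.0]
--
[0.0, 0.0, 0.0, 0.0, 0.8, 12.8, 1.0]
[0.0, 0.0, 0.0, 0.0, 0.8, 12.8, 1.0]
[0.0, 0.0, 0.0, 0.0, 0.8, 12.8, 1.0]
--
[0.0, 0.0, 0.0, 0.0, 0.1, 2.5, 1.0]
[0.0, 0.0, 0.0, 0.0, 0.1, 2.5, 1.0]
[0.0, 0.0, 0.0, 0.0, 0.1, 2.5, 1.0]
[0.0, 0.0, 0.0, 0.0, 0.1, 2.5, 1.0]
[0.0, 0.0, 0.0, 0.0, 0.1, 2.5, 1.0]
[0.0, 0.0, 0.0, 0.0, 0.1, 2.5, 1.0]
[0.0, 0.0, 0.0, 0.0, 0.1, 2.5, 1.0]
[0.0, 0.0, 0.0, 0.0, 0.1, 2.5, 1.0]
--
```

View pics/push.png

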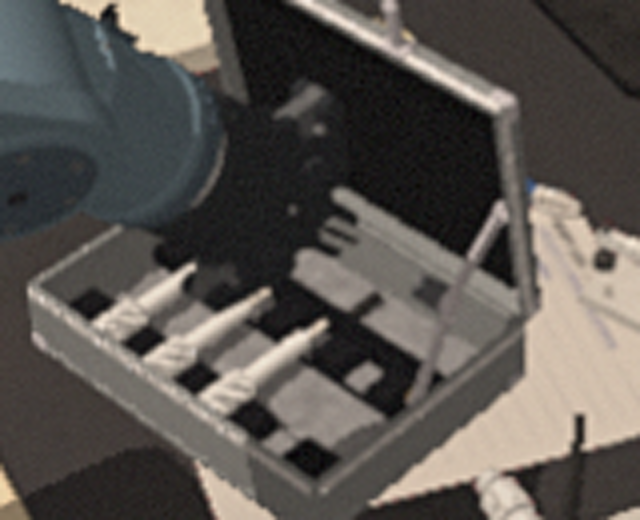

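The fingertips (crop (345,240)) are in front of and above the knob (crop (455,300)). Approaching.

Request:
send_rows(
  motion=[
    [-2.4,0,0,-4.2,-3.9,13.6,1],
    [-2.4,0,0,-4.2,-4.4,13.4,1],
    [-2.4,0,0,-4.2,-5,13.2,1],
    [0,0,0,0,0.8,12.8,1],
    [0,0,0,0,0.8,12,1],
    [0,0,0,0,0.8,10,1],
    [0,0,0,0,0,2.5,1],
    [0,0,0,0,0,2.5,1],
    [0,0,0,0,0,0,1],
    [0,0,0,0,0,0,1],
  ],
)

```text
time_s: 10.65
eef_pos: [0.6105, 0.2649, 0.1232]
eef_rot: [0.226, 0.526, 0.75, 0.333]
wrist_force: [-0.2, -0.1, 0.0]
opening: 0.0
grasp_force: 0.0
```

```bash
python3 - <<'E'
from h import *
a=shot('scene'); p,q,o=pose(); print('lid',lid(a),'case',(p-C)@AX,(p-C)@AY,p[2],o['wrist_force'],o['time_s'])
cv2.imwrite('pics/push2.png',cv2.resize(a['color'][200:300,270:390],None,fx=4,fy=4,interpolation=2)[:,:,::-1])
E
```

```text
lid (np.int64(1353), np.float64(1.3723371824625483)) case 0.021354076512801884 -0.08250934116496007 0.12326443821522685 [-0.80736249  0.03898083 -0.3359706 ] 10.7
```

View pics/push2.png

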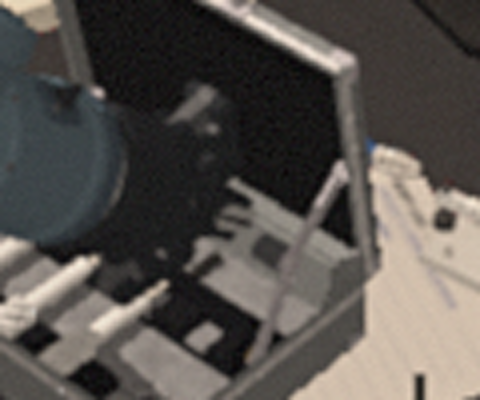

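The tips (crop (240,205)) are still short of and above the knob (crop (300,235)), because the rows were clipped. I'll re-plan from here.

```bash
python3 - <<'E'
from h import *
p,q,o=pose(); print(o['q'].round(2),'tilt',np.degrees(np.arcsin(q.apply([0,0,1])@AX)))
rows([(case(19,-95,107),tool(19.4,48),6),(case(27,-95,100),tool(19.4,48),4)],1)
E
```

```text
[ 0.16  0.2   2.1   1.37  0.15 -1.49] tilt 47.41552469224349
[-0.1, -0.17, 0.01, -2.1, -2.3, 1.5, 1.0]
[-0.1, -0.17, 0.01, -2.1, -2.3, 1.5, 1.0]
[-0.1, -0.17, 0.01, -2.1, -2.3, 1.5, 1.0]
[-0.1, -0.17, 0.01, -2.1, -2.3, 1.5, 1.0]
[-0.1, -0.17, 0.01, -2.1, -2.3, 1.5, 1.0]
[-0.1, -0.17, 0.01, -2.1, -2.3, 1.5, 1.0]
--
[0.0, 0.0, 0.0, 0.0, 0.0, 2.7, 1.0]
[0.0, 0.0, 0.0, 0.0, 0.0, 2.7, 1.0]
[0.0, 0.0, 0.0, 0.0, 0.0, 2.7, 1.0]
[0.0, 0.0, 0.0, 0.0, 0.0, 2.7, 1.0]
--
```

The wrist is near its singularity (q5 = 0.15), so I'll use less tilt.

```bash
python3 - <<'E'
from h import *
rows([(case(16,-95,115),tool(19.4,22),10)],1)
E
```

```text
[2.54, -0.1, 0.03, -1.3, -1.0, 0.2, 1.0]
[2.54, -0.1, 0.03, -1.3, -1.0, 0.2, 1.0]
[2.54, -0.1, 0.03, -1.3, -0.9, 0.3, 1.0]
[2.54, -0.1, 0.03, -1.3, -0.9, 0.3, 1.0]
[2.54, -0.1, 0.03, -1.3, -0.9, 0.3, 1.0]
[2.54, -0.1, 0.03, -1.3, -0.9, 0.4, 1.0]
[2.54, -0.1, 0.03, -1.3, -0.9, 0.4, 1.0]
[2.54, -0.1, 0.03, -1.3, -0.9, 0.5, 1.0]
[2.54, -0.1, 0.03, -1.2, -0.8, 0.5, 1.0]
[2.54, -0.1, 0.03, -1.2, -0.8, 0.5, 1.0]
--
```

Request:
send_rows(
  motion=[
    [2.5,-0.1,0,-1,-1,-0.5,1],
    [2.5,-0.1,0,-1,-1,-0.3,1],
    [2.5,-0.1,0,-1.3,-1,0,1],
    [2.5,-0.1,0,-1.3,-0.8,0,1],
    [2.5,-0.1,0,-1.3,-0.8,0.3,1],
    [2.5,-0.1,0,-1.3,-0.8,0.5,1],
    [2.5,-0.1,0,-1.3,-0.8,0.5,1],
    [2.5,-0.1,0,-1.3,-0.8,0.5,1],
    [2.5,-0.1,0,-1.3,-0.8,0.5,1],
    [2.5,-0.1,0,-1.3,-0.8,0.5,1],
  ],
)

```text
time_s: 11.7
eef_pos: [0.6097, 0.2552, 0.1169]
eef_rot: [0.122, 0.56, 0.8, 0.179]
wrist_force: [0.3, 0.3, 0.1]
opening: -0.001
grasp_force: 0.0
```

```bash
cat > cs.py <<'E'
from h import *
def cs():
    a=shot('scene'); p,q,o=pose(); z=q.apply([0,0,1]); f=o['wrist_force']
    print('lid',lid(a)[1].round(4),'case mm',(((p-C)@AX)*1e3).round(1),(((p-C)@AY)*1e3).round(1),(p[2]*1e3).round(1),'F',(f@AX).round(1),(f@AY).round(1),f[2].round(1),'q',o['q'].round(2),'tilt',np.degrees(np.arcsin(z@AX)).round(1),'t',o['time_s']); return a
if __name__=='__main__': cs()
E
python3 - <<'E'
from cs import *
cs(); rows([(case(16,-95,107),tool(19.4,22),5),(case(26,-95,100),tool(19.4,22),5)],1)
E
```

```text
lid 1.3739 case mm 18.6 -91.7 117.9 F 0.5 -0.4 0.6 q [ 0.18  0.26  1.84  0.13  0.62 -0.26] tilt 25.0 t 11.75
[0.6, -0.09, 0.09, -0.7, -1.4, 1.8, 1.0]
[0.6, -0.09, 0.09, -0.7, -1.4, 1.8, 1.0]
[0.6, -0.09, 0.09, -0.7, -1.3, 1.8, 1.0]
[0.6, -0.09, 0.09, -0.7, -1.3, 1.8, 1.0]
[0.6, -0.09, 0.09, -0.7, -1.3, 1.8, 1.0]
--
[0.0, 0.0, 0.0, -0.0, 1.3, 2.0, 1.0]
[0.0, 0.0, 0.0, -0.0, 1.3, 2.0, 1.0]
[0.0, 0.0, 0.0, -0.0, 1.3, 2.0, 1.0]
[0.0, 0.0, 0.0, -0.0, 1.3, 2.0, 1.0]
[0.0, 0.0, 0.0, -0.0, 1.3, 2.0, 1.0]
--
```

Request:
send_rows(
  motion=[
    [0,0,0,-1,-2.3,2.4,1],
    [0,0,0,-1,-2.3,2.4,1],
    [0,0,0,-1,-2,2.4,1],
    [0,0,0,0,2.4,3,1],
    [0,0,0,0,2.4,3,1],
    [0,0,0,0,2.4,3,1],
    [0,0,0,0,1.5,2,1],
    [0,0,0,0,1.5,2,1],
    [0,0,0,0,1.5,2,1],
    [0,0,0,0,0,0,1],
  ],
)

```text
time_s: 12.75
eef_pos: [0.6242, 0.2577, 0.0984]
eef_rot: [0.122, 0.56, 0.8, 0.18]
wrist_force: [-0.3, -0.5, -0.3]
opening: 0.001
grasp_force: 0.0
```

```bash
python3 - <<'E'
from cs import *
cs(); rows([(case(41,-95,88),tool(19.4,24),5)],1)
E
```

```text
lid 1.3909 case mm 31.8 -93.7 98.4 F -0.2 0.1 0.7 q [ 0.18  0.31  1.81  0.14  0.59 -0.27] tilt 25.1 t 12.8
[0.22, -0.11, 0.1, -0.3, 0.8, 2.7, 1.0]
[0.22, -0.11, 0.1, -0.3, 0.8, 2.7, 1.0]
[0.22, -0.11, 0.1, -0.3, 0.8, 2.7, 1.0]
[0.22, -0.11, 0.1, -0.3, 0.8, 2.7, 1.0]
[0.22, -0.11, 0.1, -0.3, 0.8, 2.7, 1.0]
--
```

The lid rose to 1.391 rad, so the stay is moving. I'll push on.

Request:
send_rows(
  motion=[
    [0,0,0,-0.3,0.8,2.7,1],
    [0,0,0,-0.3,0.8,2.7,1],
    [0,0,0,-0.3,0.8,2.5,1],
    [0,0,0,0,0.8,2,1],
    [0,0,0,0,0.8,1.5,1],
    [0,0,0,0,0,0,1],
    [0,0,0,0,0,0,1],
    [0,0,0,0,0,0,1],
    [0,0,0,0,0,0,1],
    [0,0,0,0,0,0,1],
  ],
)

```text
time_s: 13.8
eef_pos: [0.6324, 0.2598, 0.09]
eef_rot: [0.123, 0.56, 0.8, 0.18]
wrist_force: [-0.2, -0.6, -0.8]
opening: -0.001
grasp_force: 0.0
```

```bash
python3 cs.py
```

```text
lid 1.3821 case mm 40.2 -94.5 90.0 F -0.6 0.4 -0.7 q [ 0.18  0.34  1.79  0.14  0.58 -0.27] tilt 25.1 t 13.85
```

Request:
send_rows(
  motion=[
    [0,0,0,0,0.3,1,1],
    [0,0,0,0,0.3,1,1],
    [0,0,0,0,0.3,1,1],
    [0,0,0,0,0.3,1,1],
    [0,0,0,0,0,0,1],
    [0,0,0,0,0,0,1],
    [0,0,0,0,0,0,1],
    [0,0,0,0,0,0,1],
    [0,0,0,0,0,0,1],
    [0,0,0,0,0,0,1],
  ],
)

```text
time_s: 14.85
eef_pos: [0.6338, 0.2603, 0.0891]
eef_rot: [0.122, 0.559, 0.8, 0.179]
wrist_force: [-24.8, -10.9, 28.9]
opening: -0.002
grasp_force: 18.9
```

```bash
python3 cs.py
```

```text
lid 1.382 case mm 41.8 -94.4 89.0 F -27.4 -1.7 29.2 q [ 0.18  0.35  1.79  0.14  0.58 -0.27] tilt 25.0 t 14.9
```

The 40 N reaction means the hard stop is reached: the lid peaked at 1.391 and settled back to 1.382, past centre. Backing off.

```bash
python3 - <<'E'
from h import *
h=np.array([.462,.122,0])
rows([(case(30,-95,106),tool(19.4,25),2),(case(-30,-90,180),tool(19.4,15),4),((.46,.16,.17),tool(60,0),8),(h+[0,0,.12],tool(84.7,0),6)],0.3)
E
```

```text
[0.0, -0.28, 0.27, -0.2, -1.8, -10.2, 0.3]
[0.0, -0.28, 0.27, -0.3, -1.8, -10.2, 0.3]
--
[2.5, -0.0, -0.0, 1.2, -6.3, -23.0, 0.3]
[2.5, -0.0, -0.0, 1.2, -7.3, -22.7, 0.3]
[2.5, -0.0, -0.0, 1.2, -8.3, -22.3, 0.3]
[2.5, -0.0, -0.0, 1.2, -9.2, -22.0, 0.3]
--
[1.8, 0.66, -5.05, -4.5, -15.7, -2.6, 0.3]
[1.8, 0.66, -5.05, -3.0, -16.1, -2.2, 0.3]
[1.8, 0.66, -5.05, -1.6, -16.4, -1.7, 0.3]
[1.8, 0.66, -5.05, -0.1, -16.5, -1.2, 0.3]
[1.8, 0.66, -5.05, 1.4, -16.5, -0.7, 0.3]
[1.8, 0.66, -5.05, 2.8, -16.3, -0.1, 0.3]
[1.8, 0.66, -5.05, 4.2, -16.0, 0.4, 0.3]
[1.8, 0.66, -5.05, 5.6, -15.5, 1.0, 0.3]
--
[0.0, 0.0, -4.12, -3.3, -5.4, 8.3, 0.3]
[0.0, 0.0, -4.12, -2.9, -5.7, 8.3, 0.3]
[0.0, 0.0, -4.12, -2.4, -5.8, 8.3, 0.3]
[0.0, 0.0, -4.12, -2.0, -6.0, 8.3, 0.3]
[0.0, 0.0, -4.12, -1.6, -6.1, 8.3, 0.3]
[0.0, 0.0, -4.12, -1.1, -6.2, 8.3, 0.3]
--
```

Request:
send_rows(
  motion=[
    [0,0,0,0,-1.8,-6,1],
    [0,0,0,0,-1.8,-10,1],
    [0,0,0,0,-3,-14,1],
    [2.5,0,0,1.2,-7.3,-22.7,1],
    [2.5,0,0,1.2,-8.3,-22.3,1],
    [2.5,0,0,1.2,-9.2,-22,1],
    [1.8,0.66,-5,-4.5,-15.7,-2.6,0.6],
    [1.8,0.66,-5,-3,-16.1,-2.2,0.3],
    [1.8,0.66,-5,-1.6,-16.4,-1.7,0.3],
    [1.8,0.66,-5,-0.1,-16.5,-1.2,0.3],
  ],
)

```text
time_s: 15.9
eef_pos: [0.5168, 0.2018, 0.1548]
eef_rot: [0.052, 0.417, 0.904, 0.072]
wrist_force: [0.4, 0.0, 0.2]
opening: 0.354
grasp_force: 0.0
```

```bash
python3 - <<'E'
from cs import *
a=cs(); P=cloud(a); X=(P-C)@AX; W=(P-C)@AY; Z=P[...,2]
m=(W<-.08)&(W>-.108)&(Z>.07)&(Z<.13)&(X>0.02)&(X<.075); print(m.sum(),np.round([np.median(X[m&(abs(Z-z)<.005)]) for z in(.08,.09,.1,.11)],3))
rows([((.462,.122,.10),tool(84.7,0),12)],.3)
E
```

```text
lid 1.3836 case mm -89.6 -111.1 154.1 F -0.5 -0.3 -0.7 q [ 0.12  0.1   1.87  0.08  1.01 -0.63] tilt 9.8 t 15.95
49 [0.042 0.046   nan   nan]
[0.71, 0.47, -3.66, -1.7, -8.4, 3.3, 0.3]
[0.71, 0.47, -3.66, -1.2, -8.4, 3.3, 0.3]
[0.71, 0.47, -3.66, -0.7, -8.4, 3.4, 0.3]
[0.71, 0.47, -3.66, -0.2, -8.4, 3.5, 0.3]
[0.71, 0.47, -3.66, 0.3, -8.4, 3.6, 0.3]
[0.71, 0.47, -3.66, 0.8, -8.3, 3.8, 0.3]
[0.71, 0.47, -3.66, 1.3, -8.2, 3.9, 0.3]
[0.71, 0.47, -3.66, 1.8, -8.0, 4.0, 0.3]
[0.71, 0.47, -3.66, 2.3, -7.8, 4.1, 0.3]
[0.71, 0.47, -3.66, 2.7, -7.6, 4.2, 0.3]
[0.71, 0.47, -3.66, 3.2, -7.4, 4.3, 0.3]
[0.71, 0.47, -3.66, 3.6, -7.1, 4.4, 0.3]
--
  return _methods._mean(a, axis=axis, dtype=dtype,
  ret = ret.dtype.type(ret / rcount)
```

The knob is now at about x = 44 mm, z = 85 mm in the case frame, which is the locked position. Moving over the head.

Request:
send_rows(
  motion=[
    [0.85,0.56,-4.4,-2,-10,4,0.25],
    [0.85,0.56,-4.4,-1.3,-10,4,0.25],
    [0.85,0.56,-4.4,-0.6,-10.1,4.1,0.25],
    [0.85,0.56,-4.4,0.1,-10.1,4.3,0.25],
    [0.85,0.56,-4.4,0.7,-10,4.5,0.25],
    [0.85,0.56,-4.4,1.4,-9.9,4.6,0.25],
    [0.85,0.56,-4.4,2,-9.7,4.8,0.25],
    [0.85,0.56,-4.4,2.7,-9.4,5,0.25],
    [0.85,0.56,-4.4,3.4,-9.1,5.1,0.25],
    [0.85,0.56,-4.4,4,-8.7,5.2,0.25],
  ],
)

```text
time_s: 16.95
eef_pos: [0.4629, 0.1247, 0.0995]
eef_rot: [0.002, 0.048, 0.999, 0.002]
wrist_force: [0.2, -0.2, 0.9]
opening: 0.373
grasp_force: 0.0
```

```bash
python3 - <<'E'
from cs import *
a=cs(); b=shot('top'); p,q,o=pose(); print(p,q.as_matrix().round(3).tolist(),o['opening'])
# heads in the case: bright pixels, ray to z=21.5, from both views
for n,c in(('scene',a),('top',b)):
    P=cloud(c); X=(P-C)@AX; W=(P-C)@AY; Z=P[...,2]
    for yc in(-58,-13,32,77):
        m=(abs(W-yc/1e3)<.018)&(X>-.08)&(X<.032)&(Z>.0255)&(Z<.04)
        v,u=np.nonzero(m)
        if len(u)>20:
            d=plane(c,np.c_[u,v],.027)-C; x,w=d@AX,d@AY; print(n,yc,len(u),'x',x.min().round(4),x.max().round(4),'y front',np.median(w[x<-.04]).round(4),'y rear',np.median(w[x>-.01]).round(4))
# loose head from scene view
P=cloud(a); m=(P[...,2]>.007)&(P[...,2]<.025)&(abs(P[...,0]-.462)<.07)&(abs(P[...,1]-.122)<.02); v,u=np.nonzero(m); print('head px',len(u))
if len(u): Q=plane(a,np.c_[u,v],.0095)[:,:2].astype(np.float32); print(cv2.minAreaRect(Q),cv2.fitLine(Q,2,0,.01,.01).ravel(),Q[:,0].min(),Q[:,0].max())
E
```

```text
lid 1.3839 case mm -165.8 -165.7 98.5 F -0.7 -0.3 -1.5 q [ 0.01  0.13  1.96  0.    1.05 -1.47] tilt 0.1 t 17.0
[0.46208298 0.12469535 0.09889531] [[-0.995, 0.099, 0.003], [0.099, 0.995, 0.003], [-0.003, 0.003, -1.0]] 0.3738411908912259
scene 32 50 x -0.0679 -0.0428 y front 0.0313 y rear nan
scene 77 86 x -0.0684 -0.014 y front 0.0754 y rear nan
top -58 26 x -0.0608 0.0282 y front -0.0427 y rear -0.0455
top -13 137 x -0.0697 0.0301 y front -0.0134 y rear -0.0138
top 32 129 x -0.0722 0.0283 y front 0.0327 y rear 0.0322
top 77 150 x -0.0712 0.0276 y front 0.0767 y rear 0.0769
head px 258
((0.4532756209373474, 0.12094021588563919), (0.02325594611465931, 0.08204503357410431), 84.95655059814453) [ 0.99164665 -0.12898412  0.4483421   0.12012945] 0.4121744 0.49410525
  return _methods._mean(a, axis=axis, dtype=dtype,
  ret = ret.dtype.type(ret / rcount)
```

The case frame agrees with the heads' nominal positions: y is -13.4, 32.5 and 76.8 mm, and head centres are at x of about -21. The loose head's mid is about (0.462, 0.121). Descending to grip it at its middle.

Request:
send_rows(
  motion=[
    [0,0,0,0,-3.3,12,0.25],
    [0,0,0,0,0,14,0.25],
    [0,0,0,0,0,14,0.25],
    [0,0,0,0,0,14,0.25],
    [0,0,0,0,0,14,0.25],
    [0,0,0,0,0,12,0.25],
    [0,0,0,0,0,10,0.25],
    [0,0,0,0,0,5,0.25],
    [0,0,0,0,0,0,0.25],
    [0,0,0,0,0,0,0.25],
  ],
)

```text
time_s: 18.05
eef_pos: [0.463, 0.122, 0.0047]
eef_rot: [0.002, 0.049, 0.999, 0.002]
wrist_force: [0.2, -0.1, -0.1]
opening: 0.374
grasp_force: 0.0
```

Request:
send_rows(
  motion=[
    [0,0,0,0,0,0,0.4],
    [0,0,0,0,0,0,0.55],
    [0,0,0,0,0,0,0.7],
    [0,0,0,0,0,0,0.85],
    [0,0,0,0,0,0,1],
    [0,0,0,0,0,0,1],
    [0,0,0,0,0,0,1],
    [0,0,0,0,0,0,1],
    [0,0,0,0,0,0,1],
    [0,0,0,0,0,0,1],
  ],
)

```text
time_s: 19.05
eef_pos: [0.4632, 0.1219, 0.0052]
eef_rot: [0.002, 0.049, 0.999, 0.002]
wrist_force: [-0.7, -0.5, 6.7]
opening: 0.148
grasp_force: 59.0
```

```bash
python3 - <<'E'
from cs import *
a=cs(); p,q,o=pose(); print(p,o['opening'],o['grasp_force'])
t=case(-21,-58,0)
rows([(p+[0,0,.12],q,5),(t+[0,0,.13],tool(109.4,0),10)],1)
E
```

```text
lid 1.3842 case mm -165.1 -168.3 5.2 F -1.2 -0.4 5.7 q [ 0.01  0.31  1.99  0.    0.84 -1.47] tilt 0.3 t 19.1
[0.46313975 0.12194635 0.00517548] 0.14824548813695337 58.97036612033844
[0.0, 0.0, 0.0, -0.1, 0.1, -24.0, 1.0]
[0.0, 0.0, 0.0, -0.1, 0.1, -24.0, 1.0]
[0.0, 0.0, 0.0, -0.1, 0.1, -24.0, 1.0]
[0.0, 0.0, 0.0, -0.1, 0.1, -24.0, 1.0]
[0.0, 0.0, 0.0, -0.1, 0.1, -24.0, 1.0]
--
[0.02, 0.03, -2.5, -8.8, 15.9, -0.4, 1.0]
[0.02, 0.03, -2.5, -9.4, 15.5, -0.4, 1.0]
[0.02, 0.03, -2.5, -10.1, 15.1, -0.4, 1.0]
[0.02, 0.03, -2.5, -10.8, 14.6, -0.4, 1.0]
[0.02, 0.03, -2.5, -11.4, 14.1, -0.4, 1.0]
[0.02, 0.03, -2.5, -12.0, 13.6, -0.4, 1.0]
[0.02, 0.03, -2.5, -12.6, 13.1, -0.4, 1.0]
[0.02, 0.03, -2.5, -13.1, 12.5, -0.5, 1.0]
[0.02, 0.03, -2.5, -13.7, 11.9, -0.5, 1.0]
[0.02, 0.03, -2.5, -14.2, 11.3, -0.5, 1.0]
--
```

Request:
send_rows(
  motion=[
    [0,0,0,0,0,-6,1],
    [0,0,0,0,0,-14,1],
    [0,0,0,0,0,-22,1],
    [0,0,0,0,0,-25,1],
    [0,0,0,0,0,-25,1],
    [0,0,0,0,0,-20,1],
    [0,0,0,0,0,-8,1],
    [0,0,0,0,0,0,1],
    [0,0,0,0,0,0,1],
    [0,0,0,0,0,0,1],
  ],
)

```text
time_s: 20.1
eef_pos: [0.4612, 0.1215, 0.1232]
eef_rot: [0.001, 0.049, 0.999, 0.002]
wrist_force: [0.7, -0.2, -1.1]
opening: 0.146
grasp_force: 58.7
```

Request:
send_rows(
  motion=[
    [0,0,-2.5,-8.8,15.9,-0.4,1],
    [0,0,-2.5,-9.4,15.5,-0.4,1],
    [0,0,-2.5,-10.1,15.1,-0.4,1],
    [0,0,-2.5,-10.8,14.6,-0.4,1],
    [0,0,-2.5,-11.4,14.1,-0.4,1],
    [0,0,-2.5,-12,13.6,-0.4,1],
    [0,0,-2.5,-12.6,13.1,-0.4,1],
    [0,0,-2.5,-13.1,12.5,-0.5,1],
    [0,0,-2.5,-13.7,11.9,-0.5,1],
    [0,0,-2.5,-14.2,11.3,-0.5,1],
  ],
)

```text
time_s: 21.1
eef_pos: [0.5645, 0.2714, 0.1279]
eef_rot: [0.001, -0.169, 0.986, 0.001]
wrist_force: [0.3, -0.6, -0.9]
opening: 0.144
grasp_force: 58.8
```

```bash
python3 - <<'E'
from cs import *
a=cs(); b=shot('top'); p,q,o=pose(); print(p,o['opening'],o['grasp_force'],'yaw',np.degrees(np.arctan2(*q.apply([0,1,0])[1::-1])))
for n,c in(('scene',a),('top',b)):
    P=cloud(c); m=(abs(P[...,2]-p[2]-.012)<.018)&(np.hypot(P[...,0]-p[0],P[...,1]-p[1])<.07)&(c['color'].min(2)>90)
    v,u=np.nonzero(m); print(n,len(u))
    if len(u)>15:
        Q=plane(c,np.c_[u,v],p[2]+.005); x=(Q-C)@AX*1e3; w=(Q-C)@AY*1e3; f=np.polyfit(x,w,1)
        print('x',np.percentile(x,[1,99]).round(1),'y at -21',np.polyval(f,-21).round(1),'slope deg',np.degrees(np.arctan(f[0])).round(1)); s=P[m]; zz=np.polyfit((s-C)@AX*1e3,s[:,2]*1e3,1); print('pitch slope',zz[0].round(3),'z med',np.median(s[:,2]).round(4))
E
```

```text
lid 1.383 case mm -17.8 -59.6 128.4 F 0.1 -0.7 -0.9 q [ 0.26  0.4   1.55  0.    1.19 -1.66] tilt 0.3 t 21.15
[0.56519986 0.27222496 0.12828799] 0.14655204047295955 58.78363788127899 yaw 109.49080948731014
scene 199
x [-75.5   0.9] y at -21 -59.0 slope deg 9.5
pitch slope 0.076 z med 0.1364
top 84
x [-69.6 -40.7] y at -21 -58.3 slope deg -0.1
pitch slope 0.073 z med 0.1403
```

```bash
python3 - <<'E'
from cs import *
a=shot('scene'); b=shot('top'); p,q,o=pose()
for n,c in(('scene',a),('top',b)):
    P=cloud(c); X=(P-C)@AX*1e3; W=(P-C)@AY*1e3; Z=P[...,2]*1e3
    for x in range(-80,40,8):
        m=(abs(X-x)<4)&(abs(W+58.5)<12)&(Z>115)&(Z<160)
        if m.sum()>3: print(n,x,m.sum(),np.percentile(Z[m],[5,50,95]).round(1),'w',np.percentile(W[m],[5,50,95]).round(1),c['color'][m].mean(0).round())
E
```

```text
scene -72 25 [126.5 134.5 141.4] w [-69.4 -62.9 -54.8] [143. 134. 124.]
scene -64 21 [129.5 138.  141.1] w [-69.7 -65.6 -57. ] [139. 131. 121.]
scene -56 18 [133.7 138.5 141.1] w [-69.9 -65.6 -57.5] [140. 130. 121.]
scene -48 19 [136.  138.3 141.6] w [-69.8 -65.4 -57.9] [144. 134. 125.]
scene -40 10 [132.6 139.2 141. ] w [-69.6 -64.7 -57. ] [147. 138. 127.]
scene -32 38 [130.3 137.8 158.8] w [-70.1 -60.8 -51.9] [118. 111. 104.]
scene -24 39 [132.3 143.8 157.6] w [-63.2 -56.8 -50.3] [69. 64. 61.]
scene -16 9 [135.3 144.8 157. ] w [-57.8 -56.1 -53.7] [50. 47. 45.]
top -72 15 [128.9 140.7 143.8] w [-67.3 -59.6 -51.2] [150. 145. 137.]
top -64 21 [135.6 140.1 144.7] w [-67.8 -59.6 -51.5] [162. 156. 148.]
top -56 23 [136.6 140.6 145.2] w [-67.8 -59.6 -51.6] [173. 168. 159.]
top -48 23 [136.2 140.3 144. ] w [-67.9 -59.7 -51.6] [183. 177. 168.]
```

The head is level in the grip. I'll shift, descend to just above the saddles, and then compare it with its neighbours.

Request:
send_rows(
  motion=[
    [0,0,0,2.2,1.2,8,1],
    [0,0,0,0,0,12,1],
    [0,0,0,0,0,14,1],
    [0,0,0,0,0,14,1],
    [0,0,0,0,0,14,1],
    [0,0,0,0,0,12,1],
    [0,0,0,0,0,8,1],
    [0,0,0,0,0,4,1],
    [0,0,0,0,0,0,1],
    [0,0,0,0,0,0,1],
  ],
)

```text
time_s: 22.3
eef_pos: [0.5633, 0.2719, 0.0442]
eef_rot: [0.003, -0.168, 0.986, 0.001]
wrist_force: [-0.5, -0.1, -1.3]
opening: 0.147
grasp_force: 58.8
```

```bash
cat > cmp.py <<'E'
from cs import *
def cmp(z0):
    cs(); b=shot('top'); p,q,o=pose(); P=cloud(b); X=(P-C)@AX*1e3; W=(P-C)@AY*1e3; Z=P[...,2]*1e3; print('tcp z',p[2],o['opening'],o['grasp_force'])
    for yc,zl in((-58,z0),(-13,31),(32,31),(77,31)):
        m=(abs(X+57)<10)&(abs(W-yc)<14)&(Z>zl-6)&(Z<zl+6)
        f=(X<-40)&(X>-90)&(abs(W-yc)<6)&(Z>zl-5)&(Z<zl+6)
        w=np.percentile(W[m],[3,50,97]); print(yc,m.sum(),w.round(1),((w[0]+w[2])/2-yc).round(2),'xfront',np.percentile(X[f],[0,5]).round(1),'ztop',np.median(Z[f]).round(1))
E
python3 -c "
from cmp import *
cmp(57)"
```

```text
lid 1.3846 case mm -20.7 -60.1 44.4 F 0.3 -0.4 0.0 q [ 0.26  0.5   1.6   0.    1.04 -1.65] tilt 0.3 t 22.35
tcp z 0.04449281770055795 0.14275766882536378 58.781336545944214
-58 46 [-66.4 -58.1 -49.8] -0.09 xfront [-87.  -72.5] ztop 58.6
-13 45 [-22.6 -13.6  -4.8] -0.7 xfront [-69.2 -68.1] ztop 32.1
32 27 [31.6 36.7 43.8] 5.71 xfront [-70.9 -67.8] ztop 31.2
77 47 [64.8 77.2 86.7] -1.21 xfront [-88.9 -69.4] ztop 30.4
```

Request:
send_rows(
  motion=[
    [0,0,0,-1.5,-0.2,2,1],
    [0,0,0,0,0,3,1],
    [0,0,0,0,0,3,1],
    [0,0,0,0,0,3,1],
    [0,0,0,0,0,3,1],
    [0,0,0,0,0,3,1],
    [0,0,0,0,0,2,1],
    [0,0,0,0,0,2,1],
    [0,0,0,0,0,0,1],
    [0,0,0,0,0,0,1],
  ],
)

```text
time_s: 23.4
eef_pos: [0.5644, 0.2721, 0.0227]
eef_rot: [0.002, -0.168, 0.986, 0.001]
wrist_force: [-0.5, 0.3, -0.3]
opening: 0.143
grasp_force: 58.8
```

```bash
python3 -c "
from cmp import *
cmp(36)"
```

```text
lid 1.3848 case mm -19.6 -60.3 22.8 F -0.8 -0.2 -0.8 q [ 0.26  0.54  1.6   0.    1.   -1.65] tilt 0.3 t 23.45
tcp z 0.02286145321186912 0.14490838545606197 58.78357529640198
-58 45 [-67.2 -58.6 -50.1] -0.64 xfront [-71.5 -69.9] ztop 36.3
-13 44 [-26.4 -13.5  -4.5] -2.5 xfront [-68.9 -67.9] ztop 30.1
32 30 [30.5 35.9 42.5] 4.48 xfront [-71.4 -70.2] ztop 30.7
77 49 [67.4 77.5 86.8] 0.12 xfront [-71.3 -69.8] ztop 31.1
```

The underside is already below the saddle tops with no contact force, so the head is in its slot. I'll go the rest of the way.

Request:
send_rows(
  motion=[
    [0,0,0,0,0,1.5,1],
    [0,0,0,0,0,1.5,1],
    [0,0,0,0,0,1,1],
    [0,0,0,0,0,1,1],
    [0,0,0,0,0,0,1],
    [0,0,0,0,0,0,1],
    [0,0,0,0,0,0,1],
    [0,0,0,0,0,0,1],
    [0,0,0,0,0,0,1],
    [0,0,0,0,0,0,1],
  ],
)

```text
time_s: 24.5
eef_pos: [0.5644, 0.2721, 0.0177]
eef_rot: [0.002, -0.168, 0.986, 0.001]
wrist_force: [-0.0, 0.1, -0.6]
opening: 0.147
grasp_force: 58.8
```

```bash
python3 -c "
from cmp import *
cmp(31)"
```

```text
lid 1.385 case mm -19.7 -60.2 17.7 F 0.4 -0.1 -0.9 q [ 0.26  0.55  1.6   0.    0.99 -1.65] tilt 0.3 t 24.55
tcp z 0.017731890584327864 0.1465305473271869 58.782997727394104
-58 46 [-67.6 -58.7 -49.8] -0.67 xfront [-71.8 -70.6] ztop 30.4
-13 42 [-22.1 -13.   -4.9] -0.5 xfront [-68.9 -67.2] ztop 30.2
32 32 [29.9 36.7 43.5] 4.71 xfront [-71.6 -70.4] ztop 30.1
77 43 [63.8 76.2 86.6] -1.81 xfront [-89.4 -70. ] ztop 31.6
```

Request:
send_rows(
  motion=[
    [0,0,0,0,0,0.5,1],
    [0,0,0,0,0,0.3,1],
    [0,0,0,0,0,0,1],
    [0,0,0,0,0,0,0.8],
    [0,0,0,0,0,0,0.65],
    [0,0,0,0,0,0,0.5],
    [0,0,0,0,0,0,0.45],
    [0,0,0,0,0,0,0.45],
    [0,0,0,0,0,0,0.45],
    [0,0,0,0,0,0,0.45],
  ],
)

```text
time_s: 25.6
eef_pos: [0.5644, 0.2722, 0.0168]
eef_rot: [0.002, -0.168, 0.986, 0.001]
wrist_force: [0.2, -0.3, -1.1]
opening: 0.274
grasp_force: 0.0
```

Request:
send_rows(
  motion=[
    [0,0,0,0,0,-5,0.45],
    [0,0,0,0,0,-10,0.45],
    [0,0,0,0,0,-15,0.45],
    [0,0,0,0,0,-20,0.45],
    [0,0,0,0,0,-25,0.45],
    [0,0,0,0,0,-25,0.45],
    [0,0,0,0,0,-25,0.45],
    [0,0,0,10,0,-25,0.45],
    [0,0,0,20,0,-15,0.45],
    [0,0,0,25,0,0,0.45],
  ],
)

```text
time_s: 26.6
eef_pos: [0.5139, 0.2538, 0.1864]
eef_rot: [0.006, -0.168, 0.986, 0.002]
wrist_force: [0.1, -0.0, -0.3]
opening: 0.279
grasp_force: 0.0
```

Request:
send_rows(
  motion=[
    [0,0,0,30,0,0,0.45],
    [0,0,0,30,0,0,0.45],
    [0,0,0,30,0,0,0.45],
    [0,0,0,30,0,0,0.45],
    [0,0,0,20,0,0,0.45],
    [0,0,0,10,0,0,0.45],
    [0,0,0,0,0,0,0.45],
    [0,0,0,0,0,0,0.45],
    [0,0,0,0,0,0,0.45],
    [0,0,0,0,0,0,0.45],
  ],
)

```text
time_s: 27.6
eef_pos: [0.3711, 0.2037, 0.181]
eef_rot: [0.002, -0.168, 0.986, 0.001]
wrist_force: [-0.4, -0.2, 0.4]
opening: 0.275
grasp_force: 0.0
```

```bash
python3 - <<'E'
from cmp import *
cmp(31)
a=shot('scene'); b=shot('top')
A=cv2.resize(a['color'][190:320,220:390],None,fx=2.5,fy=2.5,interpolation=2)[:,:400]; B=cv2.resize(b['color'][190:310,200:333],None,fx=2.7,fy=2.7,interpolation=2)[:325]
A=A[:324];B=B[:324]; cv2.imwrite('pics/final.png',np.hstack([A,B])[:,:,::-1])
E
```

```text
lid 1.385 case mm -225.0 -60.6 180.9 F -0.0 0.1 0.6 q [ 0.22 -0.12  2.03  0.    1.23 -1.69] tilt 0.3 t 27.65
tcp z 0.1807630673043487 0.2732091756857729 0.0
-58 42 [-67.6 -58.6 -50.7] -1.12 xfront [-88.8 -71.2] ztop 30.3
-13 51 [-23.6 -13.5  -4. ] -0.8 xfront [-68.9 -66.9] ztop 29.9
32 40 [24.9 32.5 41.5] 1.17 xfront [-73.2 -71.3] ztop 30.3
77 46 [69.  78.1 86.6] 0.8 xfront [-89.3 -69.9] ztop 31.3
```

View pics/final.png

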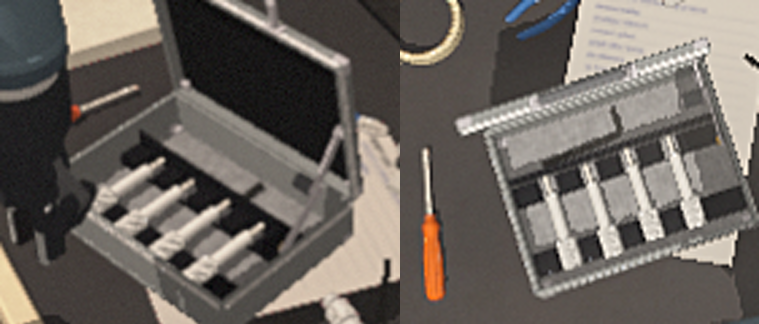

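The picture shows all four heads seated the same way round (top view, thimbles at about (568,250) to (695,210)). The lid is up with the stay straight, and the gripper is clear of everything. Handing in.

```bash
python3 -c "
from bench import ctrl
print(ctrl.hand_in())"
```

```text
the job is handed in; nothing more can be done
None
```

The job is handed in at about 28 s: the lid stays up on the stay, pressed past centre to its stop, and the loose head lies in pocket 1 at the same height and facing the same way as the others. Pressing the stay home peaked at about 40 N at the wrist through the closed fingertips, and the hand-in returned no verdict.

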